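Snug the adjustable spanner and tighten the display turntable's bearing nut

TASK

The tobacconist's turntable wobbles: the adjustable spanner already sits around its square brass bearing nut, but its jaws are wide open. First roll the spanner's worm by pushing its thumb tab over towards the nut until the jaws just fit the nut, then swing the spanner's handle clockwise (seen from above) so that the nut turns by 45 degrees, and let go with the jaws still snug on it.

Things in the scene. Friction and masses are not known exactly. Their poses are not given: they have to be found in the camera images.
- nut_top (a point): Centre of the top face of the square brass nut: 36 mm wide, 16 thick, top 66 mm above the counter, a 22 mm steel stub rising 7 mm more. It sits amid the fixed wooden turntable (400 mm across, top 35 mm above the counter), turns only about its vertical axis at about 0.35 N m and stays where left. Loose goods stand on the side away from the handle, off its clockwise path.
- spanner_grip (a point): Grip point inside the spanner's handle, 155 mm from the nut's axis, 58 mm above the counter; x axis towards the nut, z up. Flat bar 22 mm wide, 51 to 65 mm above the counter, on a line from the nut's axis, 104 to 220 mm out. The spanner is captive: it only pivots about the nut's axis, lightly, and slips round the nut while open. The worm's level axle crosses that line 70 mm out, 62 mm up.
- worm (a joint): Roll of the worm, rad: starts 0 to 0.3, grows as its tab is pushed to the nut; both jaws close 6.6 mm per rad, from 8 mm clear of the nut at 0 to touching at about 1.2. Tab: steel paddle 22 mm wide, 6 thick, its end 52 mm from the axle, leaning 0.6 rad to the handle at 0, upright at 0.6. Needs 0.25 N m (5 to 12 N), stays where left. Cheeks beside it rise 71 mm above the counter.
- nut (a joint): Angle by which the nut has been turned clockwise seen from above, rad, 0 at the start. It is to finish at 0.785 (45 degrees).

How it is judged:
By the outcome, as a careful person would: the job done as asked, in the order asked, and still so for the second after the job is handed in, with the robot touching nothing.
It also fails if it takes over 51 s, if anything falls off the work surface, if the arm or the gripper's body presses on something with over 40 N, if the wrist force passes 120 N, or if a joint passes its speed limit or range.

ROBOT

A 6-joint arm with a two-finger parallel gripper is mounted at the origin on the work surface. World frame = base frame: x ahead of the robot, y to its left, z up, the work surface at z = 0. Lengths are in m, angles in rad, forces in N, time in s.
With the tool pointing down it reaches from about 0.3 to 0.775 m from the base axis. Payload 14.6 kg.
Tool frame: the origin (TCP) lies on the centre line of the jaws, within the pads' length; the fingertips stand 25 mm ahead of it and the grasp point (between the pads) lies 6 mm ahead of it (ctrl.tip_reach is the distance from the TCP to the fingertips, in m); z points along the fingers, y is the line along which they close (so a half turn about z gives the same grasp; the last joint's range is limited). The gripper opens to 94 mm and grips with 3 to 60 N. Pads are 16 mm wide; open, the fingers measure 119 mm over their backs; the gripper's body (75 mm by 177 mm) begins 78 mm behind the grasp point.
Start: joints at [1.181, 0.3, 1.521, -0, 1.321, -0.067], TCP at [0.174, 0.522, 0.23] pointing down, gripper open.
Joint ranges: [-3.03, 3.03], [-0.79, 2.21], [0.23, 2.52], [-1.04, 4.18], [0, 3.07], [-2.55, 2.55]. Speed limits (rad/s): [2.22, 2.22, 2.57, 3.14, 3.14, 3.14].

INTERFACE

Orientations are given as [roll, pitch, yaw] about the fixed x, y, z axes, in that order (R = Rz(yaw) Ry(pitch) Rx(roll)).
In Python, from station import ctrl gives the robot as it stands. The module is installed in compiled form; this text tells all that it offers.
- The arm moves only by the tool apply_moves, never from a script. Its argument "deltas" is a list of rows, each a list of 7 numbers: the closure in counts, from 0 (fully open) to 255 (shut), then the shift along the world's x, y, z in cm, then the turn, a rotation vector about the world's x, y, z in rad. In form: [[jaw, tx, ty, tz, ax, ay, az], ...]. A call has 1 to 10 rows; each row shifts and turns the commanded pose from where the row before left it; what a row does not reach is not made up. A row lasts 1/10 s, in which the tool goes at most 50 mm and 8.59 degrees, less where a joint would pass 70% of its speed; a pose out of reach is approached as far as the arm can. A call with a gripper value outside its range is refused whole. The fingers move at their own pace and stop on an object; "grip_force" is the grip in N (left out, the last holds). Time passes only in rows, so rows that do not move let the fingers close. It gives the time, the measured TCP pose, the force, the opening and the grip force at its end, in the units of the state.
- ctrl.get_obs(): the state, without advancing time (a new reading comes with each control period).
- ctrl.camera(name): name is "scene" or "side" or "wrist"; returns a dict with "img" (384x512x3 uint8, red, green, blue), "K" (3x3 intrinsics, pixels), "pose" (4x4, takes a point from camera to world coordinates); the wrist camera has in their place "hand_eye" (4x4, takes a point from camera to tool coordinates, whose origin is the TCP and whose axes are the flange's). Camera axes: x right, y up, looking along -z (the intrinsics and any distortion apply to the point x, -y, -z); pixel columns grow to the right and rows downward; lengths in m; the calibration is good to about 2 mm. A picture is of the moment at which its call begins: read the wrist's pose just before it. There is no depth.
- ctrl.hand_in(): hands the job in; it is judged then, once.
The state is a dict: "time_s": time; "qpos": joint angles; "joint_vel": joint speeds; "tau": joint torques, N m; "ee_pos": TCP position; "eef_rot": TCP orientation; "force": force on the tool from outside, world axes, zero at the start; "moment": the same for the moment, N m; "grip_width": finger opening in m; "grip_force": force on a finger pad.
Only numpy, scipy, OpenCV 4.12 (cv2) and the standard library are available. Lean on these libraries where they do the work, as an engineer would, in place of code of your own. Each camera call takes 0.05 s, during which the arm holds its last target. There are 200 camera calls.

## Working session

There is one attempt and no reset: what is moved stays moved. The work goes in short steps, Python scripts to look and compute and a tool call to move; the robot and the scene stay as the last step left them, time stands still between calls to the robot, and variables do not carry over. Pictures are saved under pics/ and viewed, at most 10 in all, crops included, and the job is handed in when it is done.

Besides the shell and the picture viewer there is one more tool, called as name([rows], argument=value, ...), one row to a line, values as JSON. apply_moves: Moves the arm, as the interface text tells. Its arguments: {"type":"object","properties":{"deltas":{"type":"array"},"grip_force":{"type":"number"}},"required":["deltas"]}

```bash
mkdir -p pics; cat > h.py <<'E'
import numpy as np,cv2
from station import ctrl
from scipy.spatial.transform import Rotation as R
def cam(n):
    o=ctrl.get_obs(); c=ctrl.camera(n)
    if n=="wrist":
        T=np.eye(4);T[:3,:3]=R.from_euler('xyz',o['eef_rot']).as_matrix();T[:3,3]=o['ee_pos'];c['pose']=T@c['hand_eye']
    return c
def ray(c,u,v):
    K=np.array(c['K']);d=np.array([(u-K[0,2])/K[0,0],-(v-K[1,2])/K[1,1],-1]);P=np.array(c['pose']);return P[:3,3],P[:3,:3]@d
def atz(c,u,v,z):
    o,d=ray(c,u,v);return o+d*(z-o[2])/d[2]
def proj(c,p):
    P=np.linalg.inv(np.array(c['pose']));q=P[:3,:3]@np.array(p)+P[:3,3];K=np.array(c['K'])
    return K[0,0]*q[0]/-q[2]+K[0,2],K[1,1]*-q[1]/-q[2]+K[1,2]
def save(c,f,): cv2.imwrite(f,c['img'][:,:,::-1])
E
python3 - <<'E'
from h import *
import pickle
d={n:cam(n) for n in("scene","side","wrist")}
pickle.dump(d,open('d0.pkl','wb'))
save(d['scene'],'pics/s0.png');save(d['wrist'],'pics/w0.png')
for n in d: print(n,[k for k in d[n]],np.round(d[n]['K'],1).tolist(),np.round(d[n]['pose'],3).tolist())
o=ctrl.get_obs();print(o)
E
```

```text
scene ['img', 'K', 'pose'] [[444.1, 0.0, 254.0], [0.0, 444.1, 190.2], [0.0, 0.0, 1.0]] [[0.665, -0.593, 0.453, 0.89], [0.746, 0.535, -0.395, -0.271], [-0.008, 0.601, 0.799, 0.623], [0.0, 0.0, 0.0, 1.0]]
side ['img', 'K', 'pose'] [[382.9, 0.0, 252.3], [0.0, 382.9, 189.8], [0.0, 0.0, 1.0]] [[-0.894, 0.25, -0.372, 0.33], [-0.448, -0.526, 0.723, 0.447], [-0.015, 0.813, 0.582, 0.469], [0.0, 0.0, 0.0, 1.0]]
wrist ['img', 'K', 'hand_eye', 'pose'] [[278.4, 0.0, 253.5], [0.0, 278.4, 191.6], [0.0, 0.0, 1.0]] [[0.318, -0.913, -0.255, 0.101], [0.948, 0.306, 0.086, 0.547], [-0.0, -0.269, 0.963, 0.383], [0.0, 0.0, 0.0, 1.0]]
{'time_s': 0.15, 'qpos': array([ 1.18140156e+00,  3.00347840e-01,  1.52143194e+00,  2.23719345e-05,
        1.32064660e+00, -6.65951196e-02]), 'joint_vel': array([-0.00103602, -0.00077599, -0.00431926,  0.00123733,  0.00125921,
       -0.00061917]), 'tau': array([ 3.16620417e-04, -5.31964660e+01, -3.52814412e+01,  7.07965996e-02,
        2.36621319e-02, -1.12600733e-04]), 'ee_pos': array([0.17440577, 0.52144365, 0.23001701]), 'eef_rot': array([-3.14076222e+00, -7.71040788e-05,  2.81878743e+00]), 'force': array([-0.47376345, -0.246355  , -0.02392522]), 'moment': array([ 0.04381216,  0.02126142, -0.01258344]), 'grip_force': 0.0, 'grip_width': 0.09377018655148636}
```

View pics/s0.png

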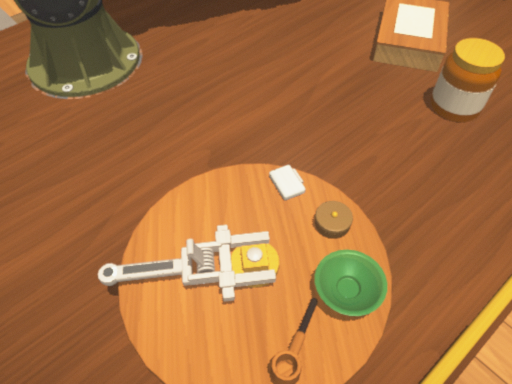

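View pics/w0.png

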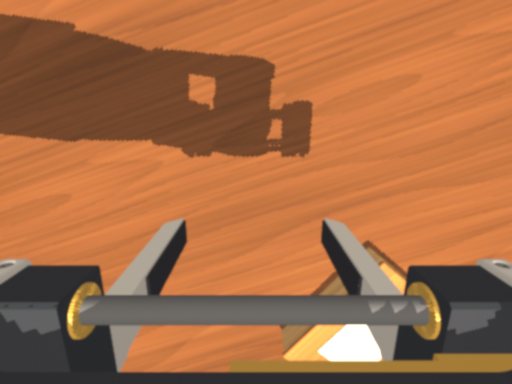

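The scene picture shows the stub at about (255,254), the handle's end ring at (108,273), and the tab near (191,248). The wrist picture shows only bare counter and the box.

```bash
python3 - <<'E'
from h import *
import pickle
d=pickle.load(open('d0.pkl','rb'));c=d['scene']
im=c['img'][210:320,90:300,::-1];im=cv2.resize(im,None,fx=3.8,fy=3.8,interpolation=cv2.INTER_CUBIC);cv2.imwrite('pics/s1.png',im)
print('stub',atz(c,255,254,.073),'turntable ctr from edges',atz(c,120,285,.035),atz(c,391,280,.035),'ring',atz(c,108,273,.065),atz(c,180,269,.065))
for n in d: print(n,proj(d[n],atz(c,255,254,.073)))
E
```

```text
stub [ 0.66188343 -0.07192815  0.073     ] turntable ctr from edges [ 0.55420526 -0.23538495  0.035     ] [0.80811907 0.05883914 0.035     ] ring [ 0.54463952 -0.24009362  0.065     ] [ 0.60639189 -0.16225846  0.065     ]
scene (np.float64(254.99999999999994), np.float64(253.99999999999994))
side (np.float64(221.70931149185017), np.float64(171.53595608190406))
wrist (np.float64(23.768994871155996), np.float64(539.5911093524068))
```

View pics/s1.png

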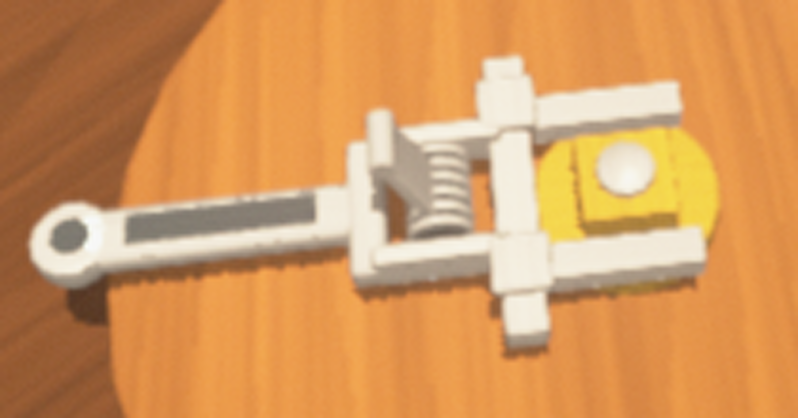

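The zoomed crop shows the stub at scene pixel (254.5,253), the ring at (107.6,272.4), and the tab leaning to the handle between the cheeks. The nut comes out near (0.662,-0.071) and the handle points along -125°. The ring measures 0.206 m from the nut, which fits the given length. I'm moving over the handle now.

apply_moves([
  [255, 1.725, -2.91, 0, 0, 0, -0.0773],
  [255, 1.725, -2.91, 0, 0, 0, -0.0773],
  [255, 1.725, -2.91, 0, 0, 0, -0.0773],
  [255, 1.725, -2.91, 0, 0, 0, -0.0773],
  [255, 1.725, -2.91, 0, 0, 0, -0.0773],
  [255, 1.725, -2.91, 0, 0, 0, -0.0773],
  [255, 1.725, -2.91, 0, 0, 0, -0.0773],
  [255, 1.725, -2.91, 0, 0, 0, -0.0773],
], grip_force=20)

```text
time_s: 0.95
ee_pos: [0.3129, 0.2875, 0.2304]
eef_rot: [-3.142, 0.0, 2.197]
force: [0.7, 0.3, -0.0]
grip_width: 0.0334
grip_force: 0.0
```

apply_moves([
  [255, 1.725, -2.91, 0, 0, 0, -0.0773],
  [255, 1.725, -2.91, 0, 0, 0, -0.0773],
  [255, 1.725, -2.91, 0, 0, 0, -0.0773],
  [255, 1.725, -2.91, 0, 0, 0, -0.0773],
  [255, 1.725, -2.91, 0, 0, 0, -0.0773],
  [255, 1.725, -2.91, 0, 0, 0, -0.0773],
  [255, 1.725, -2.91, 0, 0, 0, -0.0773],
  [255, 1.725, -2.91, 0, 0, 0, -0.0773],
])

```text
time_s: 1.75
ee_pos: [0.4509, 0.0546, 0.2304]
eef_rot: [-3.141, -0.0, 1.579]
force: [-0.5, -0.0, 0.7]
grip_width: 0.0004
grip_force: 0.0
```

apply_moves([
  [255, 1.725, -2.91, 0, 0, 0, -0.0773],
  [255, 1.725, -2.91, 0, 0, 0, -0.0773],
  [255, 1.725, -2.91, 0, 0, 0, -0.0773],
  [255, 1.725, -2.91, 0, 0, 0, -0.0773],
  [255, 1.725, -2.91, 0, 0, 0, -0.0773],
  [255, 1.725, -2.91, 0, 0, 0, -0.0773],
  [255, 1.725, -2.91, 0, 0, 0, -0.0773],
  [255, 1.725, -2.91, 0, 0, 0, -0.0773],
  [255, 0, 0, 0, 0, 0, 0],
  [255, 0, 0, 0, 0, 0, 0],
])

```text
time_s: 2.75
ee_pos: [0.5883, -0.177, 0.2297]
eef_rot: [-3.14, 0.0, 0.964]
force: [-0.5, -0.1, 0.2]
grip_width: 0.0005
grip_force: 0.0
```

```bash
python3 - <<'E'
from h import *
import pickle
c=cam("wrist");pickle.dump(c,open('w1.pkl','wb'));save(c,'pics/w1.png')
o=ctrl.get_obs();print(o['ee_pos'],o['eef_rot'],o['qpos'],o['grip_width'],o['force'])
for p in [(.662,-.071,.073),(.5446,-.24,.065)]: print(proj(c,p))
E
```

```text
[ 0.58818144 -0.17642567  0.23006392] [-3.14074433e+00  8.50026681e-05  9.64409983e-01] [-3.51102365e-01  4.44886760e-01  1.32456251e+00  1.34595394e-04
  1.37298568e+00  2.55257507e-01] 0.0006531786070704071 [ 0.43510178  0.77960396 -0.53628746]
(np.float64(253.57324450565892), np.float64(63.15955240999281))
(np.float64(253.7142325980778), np.float64(243.3253830590258))
```

View pics/w1.png

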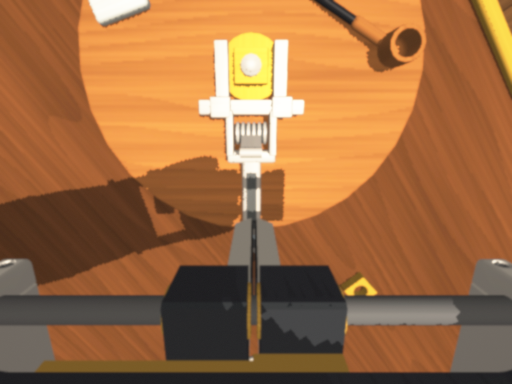

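The wrist picture shows the stub at (251,64), 2.6 px left of prediction, the handle along column 251.5, and the tab at (252,140). The fingers are closed and in line. I'm merging the two estimates.

```bash
python3 - <<'E'
from h import *
import pickle
c=pickle.load(open('w1.pkl','rb'));s=pickle.load(open('d0.pkl','rb'))['scene']
n=atz(c,251,64,.073);h=atz(c,251.5,203,.065);print(n,h,np.degrees(np.arctan2(*(h-n)[1::-1])))
n2=atz(s,254.5,253,.073);h2=atz(s,107.6,272.4,.065);print(n2,h2,np.degrees(np.arctan2(*(h2-n2)[1::-1])))
im=cv2.resize(c['img'][20:240,190:320,::-1],None,fx=2.7,fy=2.7,interpolation=cv2.INTER_CUBIC)
sd=pickle.load(open('d0.pkl','rb'))['side']
im2=cv2.resize(sd['img'][90:310,150:330,::-1],None,fx=2.4,fy=2.7)
cv2.imwrite('pics/c2.png',np.hstack([im,im2]))
for r in (.155,.099): print(proj(sd,n+r*(h-n)/np.linalg.norm((h-n)[:2])))
E
```

```text
[ 0.65938568 -0.07014414  0.073     ] [ 0.57264102 -0.19504406  0.065     ] -124.78049395611447
[ 0.66023412 -0.07139386  0.073     ] [ 0.54346602 -0.2400344   0.065     ] -124.69904706872222
(np.float64(290.72721872986926), np.float64(155.1772418417853))
(np.float64(267.34234825631427), np.float64(161.03625315935216))
```

View pics/c2.png

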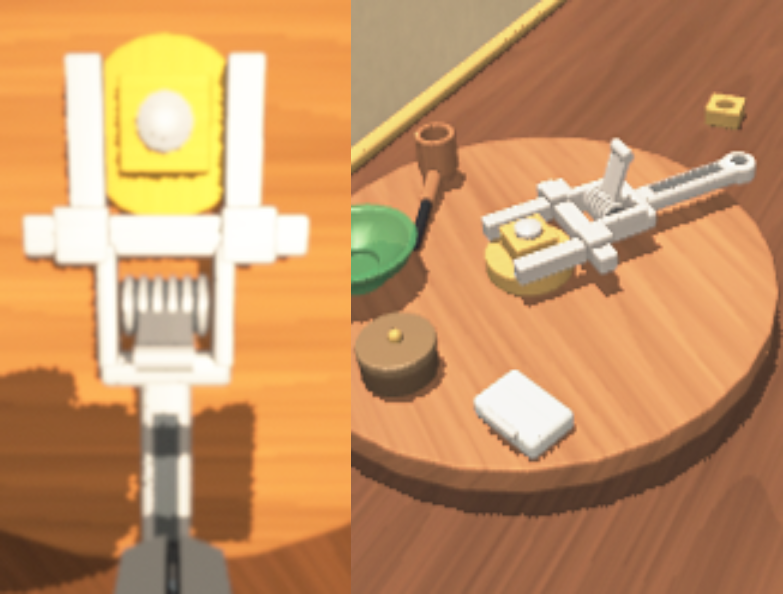

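Both views agree: nut at (0.660,-0.071), handle at -124.75°. The tab leans to the handle. Descending behind it, then pushing along (0.570, 0.822).

apply_moves([
  [255, 0, 0, -2.3, 0, 0, 0],
  [255, 0, 0, -2.3, 0, 0, 0],
  [255, 0, 0, -2.3, 0, 0, 0],
  [255, 0, 0, -2.3, 0, 0, 0],
  [255, 0, 0, -2.3, 0, 0, 0],
  [255, 0, 0, 0, 0, 0, 0],
])

```text
time_s: 3.4
ee_pos: [0.587, -0.1754, 0.1129]
eef_rot: [-3.137, 0.001, 0.965]
force: [-0.5, 0.2, -0.8]
grip_width: 0.0004
grip_force: 0.0
```

apply_moves([
  [255, 0.285, 0.411, 0, 0, 0, 0],
  [255, 0.285, 0.411, 0, 0, 0, 0],
  [255, 0.285, 0.411, 0, 0, 0, 0],
  [255, 0.285, 0.411, 0, 0, 0, 0],
  [255, 0.285, 0.411, 0, 0, 0, 0],
  [255, 0.285, 0.411, 0, 0, 0, 0],
])

```text
time_s: 4.0
ee_pos: [0.6057, -0.1523, 0.1159]
eef_rot: [3.141, 0.001, 0.964]
force: [-3.6, -6.0, 4.7]
grip_width: 0.0005
grip_force: 3.7
```

apply_moves([
  [255, 0.285, 0.411, 0, 0, 0, 0],
  [255, 0.285, 0.411, 0, 0, 0, 0],
  [255, 0.285, 0.411, 0, 0, 0, 0],
  [255, 0, 0, 0, 0, 0, 0],
])

```text
time_s: 4.4
ee_pos: [0.6145, -0.1397, 0.1158]
eef_rot: [3.141, 0.0, 0.964]
force: [-1.1, -0.8, 0.0]
grip_width: 0.0006
grip_force: 0.1
```

apply_moves([
  [255, 0.171, 0.246, 0, 0, 0, 0],
  [255, 0.171, 0.246, 0, 0, 0, 0],
  [255, 0.171, 0.246, 0, 0, 0, 0],
  [255, 0.171, 0.246, 0, 0, 0, 0],
])

```text
time_s: 4.8
ee_pos: [0.6205, -0.1306, 0.1149]
eef_rot: [-3.141, 0.002, 0.963]
force: [-4.0, -7.7, -2.5]
grip_width: 0.0001
grip_force: 3.5
```

apply_moves([
  [255, 0.114, 0.164, 0, 0, 0, 0],
  [255, 0.057, 0.082, 0, 0, 0, 0],
  [255, 0.057, 0.082, 0, 0, 0, 0],
])

```text
time_s: 5.1
ee_pos: [0.6226, -0.1272, 0.1147]
eef_rot: [-3.14, 0.002, 0.963]
force: [-3.8, -6.9, -0.6]
grip_width: 0.0008
grip_force: 3.1
```

```bash
python3 - <<'E'
from h import *
import pickle
c=cam("wrist");pickle.dump(c,open('w2.pkl','wb'));s=cam("scene");sd=cam('side')
f=lambda c,r0,r1,a,b:cv2.resize(c['img'][r0:r1,a:b,::-1],(390,390),interpolation=cv2.INTER_CUBIC)
cv2.imwrite('pics/c3.png',np.hstack([f(c,0,200,150,350),f(sd,100,200,190,290)]))
E
```

```text
(no output)
```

View pics/c3.png

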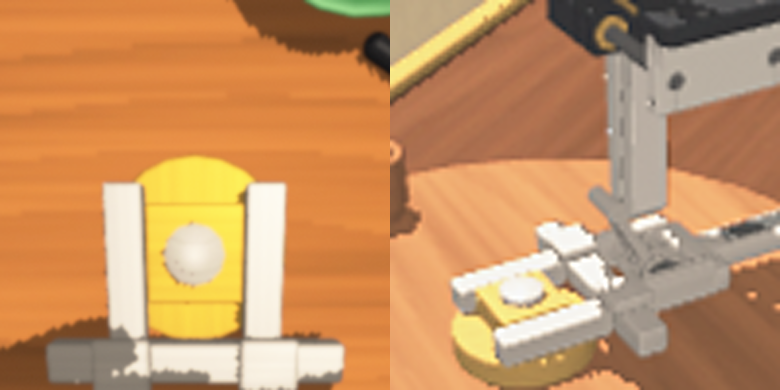

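The wrist crop shows the jaws nearly on the nut and the nut square to them. The side crop shows the tab leaning to the nut under the finger. That puts the roll at about 1.06, so I continue in small steps and watch the force.

apply_moves([
  [255, 0.057, 0.082, 0, 0, 0, 0],
  [255, 0.057, 0.082, 0, 0, 0, 0],
  [255, 0.057, 0.082, 0, 0, 0, 0],
])

```text
time_s: 5.55
ee_pos: [0.6243, -0.1248, 0.1147]
eef_rot: [-3.14, 0.002, 0.963]
force: [-4.7, -6.0, -0.8]
grip_width: 0.0002
grip_force: 3.0
```

apply_moves([
  [255, 0.057, 0.082, 0, 0, 0, 0],
  [255, 0, 0, 0, 0, 0, 0],
])

```text
time_s: 5.75
ee_pos: [0.625, -0.1238, 0.1149]
eef_rot: [-3.14, 0.002, 0.963]
force: [-3.9, -5.8, -1.0]
grip_width: 0.0001
grip_force: 2.7
```

apply_moves([
  [255, 0.057, 0.082, 0, 0, 0, 0],
  [255, 0, 0, 0, 0, 0, 0],
])

```text
time_s: 5.95
ee_pos: [0.6255, -0.123, 0.1149]
eef_rot: [-3.14, 0.002, 0.963]
force: [-4.6, -5.3, -0.4]
grip_width: 0.0006
grip_force: 2.8
```

apply_moves([
  [255, 0.057, 0.082, 0, 0, 0, 0],
  [255, 0, 0, 0, 0, 0, 0],
])

```text
time_s: 6.15
ee_pos: [0.6259, -0.1225, 0.1148]
eef_rot: [-3.14, 0.002, 0.963]
force: [-5.9, -6.4, -0.2]
grip_width: 0.0003
grip_force: 3.6
```

apply_moves([
  [255, 0.057, 0.082, 0, 0, 0, 0],
  [255, 0, 0, 0, 0, 0, 0],
])

```text
time_s: 6.35
ee_pos: [0.6263, -0.122, 0.1148]
eef_rot: [-3.14, 0.003, 0.963]
force: [-7.2, -9.8, 0.2]
grip_width: 0.0004
grip_force: 4.5
```

apply_moves([
  [255, 0.057, 0.082, 0, 0, 0, 0],
  [255, 0, 0, 0, 0, 0, 0],
])

```text
time_s: 6.55
ee_pos: [0.6267, -0.1215, 0.1147]
eef_rot: [-3.14, 0.003, 0.963]
force: [-8.2, -10.4, 0.3]
grip_width: 0.001
grip_force: 5.4
```

The force climbed from 7 N to 13 N, so the jaws are on the nut. I'm backing off along the handle and opening there.

apply_moves([
  [255, -0.54, -0.78, 0, 0, 0, 0],
  [255, -1.08, -1.56, 0, 0, 0, 0],
  [255, -1.08, -1.56, 0, 0, 0, 0],
  [100, -1.08, -1.56, 0, 0, 0, 0],
  [0, -1.08, -1.56, 0, 0, 0, 0],
  [0, -0.54, -0.78, 0, 0, 0, 0],
  [0, 0, 0, 0, 0, 0, 0],
  [0, 0, 0, 0, 0, 0, 0],
  [0, 0, 0, 0, 0, 0, 0],
])

```text
time_s: 7.45
ee_pos: [0.5741, -0.1977, 0.1155]
eef_rot: [3.142, -0.0, 0.964]
force: [-0.2, -0.0, -0.8]
grip_width: 0.0447
grip_force: 0.0
```

```bash
python3 - <<'E'
from h import *
import pickle
c=cam("wrist");pickle.dump(c,open('w3.pkl','wb'));s=cam("scene");pickle.dump(s,open('s3.pkl','wb'));o=ctrl.get_obs();print(o['ee_pos'],o['eef_rot'],o['grip_width'])
f=lambda c,r0,r1,a,b:cv2.resize(c['img'][r0:r1,a:b,::-1],(390,390),interpolation=cv2.INTER_CUBIC)
cv2.imwrite('pics/c4.png',np.hstack([f(c,20,240,145,365),f(s,200,310,190,300)]))
E
```

```text
[ 0.57406921 -0.19759029  0.11536024] [-3.14148108e+00 -5.11349526e-05  9.64414612e-01] 0.05289718071450486
```

View pics/c4.png

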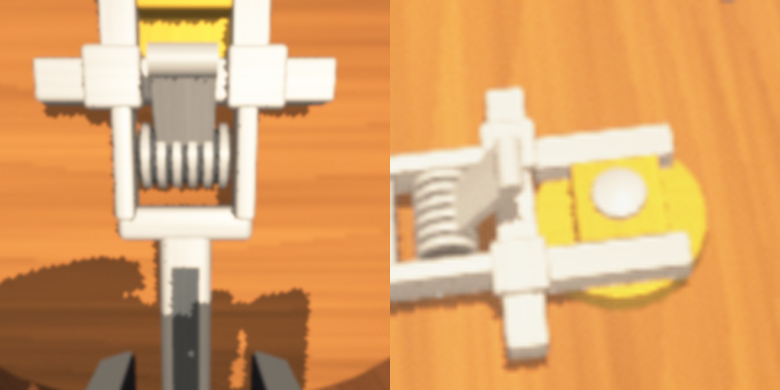

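The crops show the tab over towards the nut and both jaws against its faces. The handle lies about 2 mm left of the fingers' centre. I correct that, descend and grip.

apply_moves([
  [0, -0.15, 0.1, 0, 0, 0, 0],
  [0, 0, 0, -1.2, 0, 0, 0],
  [0, 0, 0, -1.2, 0, 0, 0],
  [0, 0, 0, -1.2, 0, 0, 0],
  [0, 0, 0, -1.2, 0, 0, 0],
  [0, 0, 0, 0, 0, 0, 0],
])

```text
time_s: 8.15
ee_pos: [0.5714, -0.1968, 0.0651]
eef_rot: [-3.138, 0.001, 0.964]
force: [-0.2, 0.8, -0.1]
grip_width: 0.0937
grip_force: 0.0
```

apply_moves([
  [255, 0, 0, 0, 0, 0, 0],
  [255, 0, 0, 0, 0, 0, 0],
  [255, 0, 0, 0, 0, 0, 0],
  [255, 0, 0, 0, 0, 0, 0],
  [255, 0, 0, 0, 0, 0, 0],
  [255, 0, 0, 0, 0, 0, 0],
  [255, 0, 0, 0, 0, 0, 0],
  [255, 0, 0, 0, 0, 0, 0],
], grip_force=15)

```text
time_s: 8.95
ee_pos: [0.5723, -0.1971, 0.0675]
eef_rot: [-3.142, -0.0, 0.964]
force: [-0.1, 0.4, 1.1]
grip_width: 0.0335
grip_force: 0.0
```

```bash
python3 - <<'E'
from h import *
o=ctrl.get_obs();print(o['ee_pos'],o['eef_rot'],o['qpos'],o['grip_width'],o['grip_force'],o['force'],o['moment'])
N=np.array([.660,-.071]);p=o['ee_pos'][:2]-N
print(np.linalg.norm(p),np.degrees(np.arctan2(p[1],p[0])))
n=16;q=[R.from_euler('z',-i*(.785)/n).as_matrix()[:2,:2]@p for i in range(n+1)]
print(np.round(np.diff(q,axis=0)*100,3).tolist(),.785/n)
E
```

```text
[ 0.57229953 -0.19713396  0.06746208] [-3.14158627e+00 -1.11871863e-05  9.63585656e-01] [-3.92238134e-01  5.94026159e-01  1.50163473e+00  1.42024059e-05
  1.04593561e+00  2.14965420e-01] 0.03352436988639836 0.0 [-0.13735008  0.38151837  1.05966062] [-0.07606966  0.04714503 -0.02492097]
0.15362665278787002 -124.81074270626678
[[-0.608, 0.445], [-0.585, 0.475], [-0.561, 0.503], [-0.536, 0.53], [-0.51, 0.555], [-0.482, 0.58], [-0.453, 0.603], [-0.423, 0.624], [-0.391, 0.644], [-0.359, 0.662], [-0.327, 0.679], [-0.293, 0.694], [-0.258, 0.708], [-0.223, 0.72], [-0.188, 0.73], [-0.152, 0.738]] 0.0490625
```

apply_moves([
  [255, 0, 0, 0, 0, 0, 0],
  [255, 0, 0, 0, 0, 0, 0],
  [255, 0, 0, 0, 0, 0, 0],
  [255, 0, 0, 0, 0, 0, 0],
])

```text
time_s: 9.35
ee_pos: [0.5721, -0.1971, 0.0674]
eef_rot: [-3.141, 0.0, 0.964]
force: [-3.0, 2.1, 2.3]
grip_width: 0.0216
grip_force: 15.0
```

apply_moves([
  [255, -0.608, 0.445, 0, 0, 0, -0.049],
  [255, -0.585, 0.475, 0, 0, 0, -0.049],
  [255, -0.561, 0.503, 0, 0, 0, -0.049],
  [255, -0.536, 0.53, 0, 0, 0, -0.049],
])

```text
time_s: 9.75
ee_pos: [0.5492, -0.1779, 0.0674]
eef_rot: [3.141, 0.0, 0.766]
force: [0.4, -3.2, -1.5]
grip_width: 0.0214
grip_force: 15.0
```

apply_moves([
  [255, -0.51, 0.555, 0, 0, 0, -0.049],
  [255, -0.482, 0.58, 0, 0, 0, -0.049],
  [255, -0.453, 0.603, 0, 0, 0, -0.049],
  [255, -0.423, 0.624, 0, 0, 0, -0.049],
  [255, -0.391, 0.644, 0, 0, 0, -0.049],
  [255, 0, 0, 0, 0, 0, 0],
])

```text
time_s: 10.35
ee_pos: [0.526, -0.1475, 0.0674]
eef_rot: [-3.141, 0.001, 0.521]
force: [-6.1, -3.8, 1.3]
grip_width: 0.0218
grip_force: 15.0
```

apply_moves([
  [255, -0.359, 0.662, 0, 0, 0, -0.049],
  [255, -0.327, 0.679, 0, 0, 0, -0.049],
  [255, -0.293, 0.694, 0, 0, 0, -0.049],
  [255, -0.258, 0.708, 0, 0, 0, -0.049],
  [255, -0.223, 0.72, 0, 0, 0, -0.049],
  [255, -0.188, 0.73, 0, 0, 0, -0.049],
  [255, -0.152, 0.738, 0, 0, 0, -0.049],
  [255, 0, 0, 0, 0, 0, 0],
  [255, 0, 0, 0, 0, 0, 0],
])

```text
time_s: 11.25
ee_pos: [0.5078, -0.0982, 0.0674]
eef_rot: [-3.141, 0.003, 0.18]
force: [-11.4, -0.4, 5.9]
grip_width: 0.0218
grip_force: 15.0
```

```bash
python3 - <<'E'
from h import *
import pickle
c=cam("wrist");s=cam("scene");pickle.dump((c,s),open('p5.pkl','wb'));o=ctrl.get_obs();print(o['ee_pos'],o['eef_rot'],o['grip_width'],o['force'],o['moment'])
p=o['ee_pos'][:2]-np.array([.66,-.071]);print(np.linalg.norm(p),np.degrees(np.arctan2(p[1],p[0])))
f=lambda c,r0,r1,a,b:cv2.resize(c['img'][r0:r1,a:b,::-1],(390,390),interpolation=cv2.INTER_CUBIC)
cv2.imwrite('pics/c5.png',np.hstack([f(c,0,180,165,345),f(s,200,310,190,300)]))
E
```

```text
[ 0.50778222 -0.09825743  0.06734013] [-3.14089909e+00  2.58794982e-03  1.79487373e-01] 0.021900627253635487 [-10.87768414  -0.86496532   7.23192614] [-0.15323657  1.98889493 -0.04788815]
0.15463899837404912 -169.84772442514884
```

View pics/c5.png

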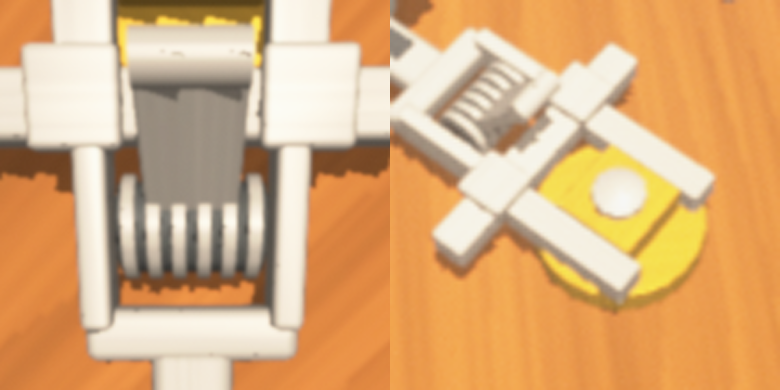

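The handle has swung 0.784 rad, and the scene crop shows the nut square within the jaws. I'm releasing, rising and checking.

apply_moves([
  [128, 0, 0, 0, 0, 0, 0],
  [0, 0, 0, 0, 0, 0, 0],
  [0, 0, 0, 0, 0, 0, 0],
  [0, 0, 0, 0, 0, 0, 0],
  [0, 0, 0, 0, 0, 0, 0],
  [0, 0, 0, 2, 0, 0, 0],
  [0, 0, 0, 3, 0, 0, 0],
  [0, 0, 0, 3, 0, 0, 0],
  [0, 0, 0, 3, 0, 0, 0],
  [0, 0, 0, 3, 0, 0, 0],
])

```text
time_s: 12.35
ee_pos: [0.5087, -0.0982, 0.2087]
eef_rot: [3.142, -0.0, 0.18]
force: [-0.2, 0.4, 0.2]
grip_width: 0.0939
grip_force: 0.0
```

apply_moves([
  [0, 0.8, 0.1, 2, 0, 0, 0],
  [0, 0.8, 0.1, 0, 0, 0, 0],
  [0, 0.8, 0.1, 0, 0, 0, 0],
  [0, 0, 0, 0, 0, 0, 0],
  [0, 0, 0, 0, 0, 0, 0],
])

```text
time_s: 12.85
ee_pos: [0.5325, -0.0951, 0.226]
eef_rot: [-3.141, 0.002, 0.18]
force: [-0.7, -0.6, -0.0]
grip_width: 0.0943
grip_force: 0.0
```

```bash
python3 - <<'E'
from h import *
import pickle
from pickle import load
c=cam("wrist");s=cam("scene");pickle.dump((c,s),open('p6.pkl','wb'));o=ctrl.get_obs();print(o['ee_pos'],o['eef_rot'])
# top-down rectified views at nut-top height, before/after, from wrist & scene
def rect(c,z=.066,half=.06,n=390):
    w=[(.66+a,-.071+b,z) for a,b in((half,half),(half,-half),(-half,-half),(-half,half))]
    src=np.float32([proj(c,p) for p in w]);dst=np.float32([(0,0),(n,0),(n,n),(0,n)])
    return cv2.warpPerspective(c['img'][:,:,::-1],cv2.getPerspectiveTransform(src,dst),(n,n),flags=cv2.INTER_CUBIC)
w0=load(open('w1.pkl','rb'));s3=load(open('s3.pkl','rb'))
cv2.imwrite('pics/c6.png',cv2.resize(np.vstack([np.hstack([rect(w0),rect(c)]),np.hstack([rect(s3),rect(s)])]),(600,600)))
E
```

```text
[ 0.53245265 -0.0952164   0.22659162] [-3.14100677e+00  1.35329717e-03  1.79593824e-01]
```

View pics/c6.png

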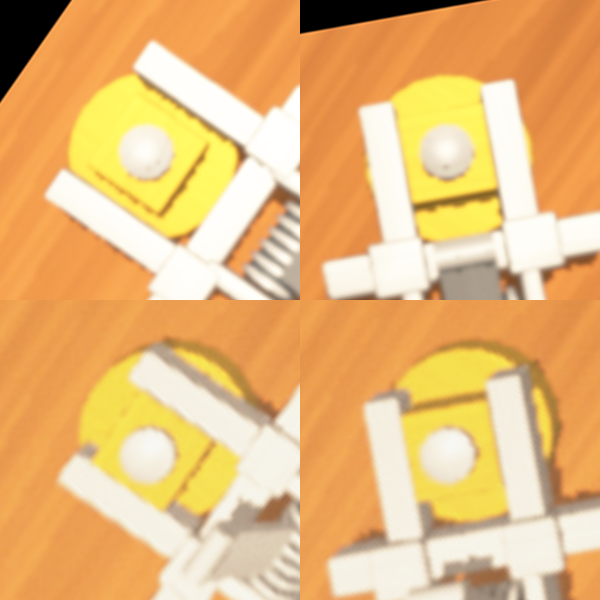

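The rectified views, before and after, show the tab towards the nut and the jaws tight on both faces. The nut's front edge is now at about -10.4°, matching the handle yaw of 10.3°. I'm checking that the nut was square to the handle at the start.

```bash
python3 - <<'E'
from h import *
from pickle import load
w1=load(open('w1.pkl','rb'));s0=load(open('d0.pkl','rb'))['scene'];c2=load(open('w2.pkl','rb'));s3=load(open('s3.pkl','rb'));c6,s6=load(open('p6.pkl','rb'))
def rect(c,C,z=.066,half=.04,n=320):
    w=[(C[0]+a,C[1]+b,z) for a,b in((half,half),(half,-half),(-half,-half),(-half,half))]
    return cv2.warpPerspective(c['img'],cv2.getPerspectiveTransform(np.float32([proj(c,p) for p in w]),np.float32([(0,0),(n,0),(n,n),(0,n)])),(n,n),flags=cv2.INTER_CUBIC)
# image up=+x, left=+y ; find square edges: maximise edge strength over angle/offset
def best(c,stub,lo,hi):
    C=atz(c,*stub,.073)[:2]; g=cv2.GaussianBlur(cv2.cvtColor(rect(c,C),cv2.COLOR_RGB2GRAY).astype(np.float32),(0,0),4)
    gx,gy=cv2.Sobel(g,cv2.CV_32F,1,0),cv2.Sobel(g,cv2.CV_32F,0,1)
    t=np.linspace(-14,14,57)*4; out=[]
    for k in range(4):
        r=[]
        for a in np.arange(lo,hi,.25):
            th=np.radians(a+90*k); nw=np.array([np.cos(th),np.sin(th)]); tw=np.array([-nw[1],nw[0]])
            im=lambda v:np.array([-v[1],-v[0]])
            for off in np.arange(15.5,20.5,.25):
                p=160+np.outer(t,im(tw))+im(nw)*off*4
                x,y=p[:,0].astype(np.float32)[None],p[:,1].astype(np.float32)[None]
                d=im(nw);v=cv2.remap(gx,x,y,1)*d[0]+cv2.remap(gy,x,y,1)*d[1]
                r.append((abs(v.mean()),a,off))
        m=max(r);out.append((round(float(m[0]),1),float(m[1]),float(m[2])))
    return C,out
for nm,c,lo in(('w1',w1,45),('s0',s0,45),('c2',c2,45),('s3',s3,45),('c6',c6,0),('s6',s6,0)):
    cc=np.array(proj(c,(.66,-.071,.073)))
    y,x=map(int,(cc[1],cc[0])); im=c['img'][y-9:y+10,x-9:x+10].astype(int) if y>9 else None
    st=cc
    if im is not None:
        sat=im.max(2)-im.min(2);m=(sat<60)&(im.max(2)>110)
        if m.sum()>5: ys,xs=np.nonzero(m);st=(x-9+xs.mean(),y-9+ys.mean())
    print(nm,np.round(st,1),*best(c,st,lo,lo+20))
E
```

```text
w1 [250.7  64.2] [ 0.65902356 -0.07013998] [(1.7, 54.75, 17.0), (25.4, 55.75, 17.0), (55.6, 55.25, 17.25), (34.4, 55.25, 20.25)]
s0 [253.8 253. ] [ 0.65954293 -0.07209239] [(6.3, 55.75, 17.25), (26.8, 55.25, 18.0), (26.4, 55.5, 19.5), (40.1, 55.75, 17.5)]
c2 [251. 131.] [ 0.65999646 -0.07065163] [(11.2, 55.25, 16.5), (60.8, 55.25, 20.25), (13.7, 55.25, 16.0), (66.9, 55.0, 18.25)]
s3 [253.9 252.3] [ 0.65882118 -0.0713389 ] [(7.1, 54.75, 17.25), (15.7, 56.0, 17.25), (25.4, 55.75, 16.75), (20.3, 55.0, 20.0)]
c6 [252.2  61.8] [ 0.65936791 -0.06999944] [(2.9, 9.25, 16.0), (24.2, 10.25, 19.0), (76.6, 10.25, 17.75), (25.4, 10.75, 18.25)]
s6 [254.8 253.1] [ 0.66060243 -0.0711071 ] [(43.1, 10.5, 16.75), (15.9, 11.0, 18.0), (4.8, 10.5, 18.0), (23.7, 10.25, 19.25)]
```

The nut's edges went from about 55.4° to 10.4°, a turn of 45°. The jaws are snug and the robot is clear, so I'm handing in.

```bash
python3 -c "
from station import ctrl
print(ctrl.hand_in())"
```

```text
the job is handed in; nothing more can be done
None
```

I closed the spanner's jaws onto the nut by its worm tab, turned the nut clockwise about 45° (as measured in the pictures), and released it with the jaws still snug; the job is handed in, at about 13 s on the clock.

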